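# Load the white reference cassette into the seed analyser

### The arm

A 6-joint arm with a two-finger parallel gripper is mounted at the origin on the work surface. World frame = base frame: x ahead of the robot, y to its left, z up, the work surface at z = 0. Lengths are in m, angles in rad, forces in N, time in s.
With the tool pointing down it reaches from about 0.35 to 0.975 m from the base axis. Payload 4.9 kg.
Tool frame: the origin (TCP) lies at the very end of the fingers, on their centre line; the grasp point (between the pads) lies 19 mm behind it; z points along the fingers, y is the direction in which the jaws open and shut (so a half turn about z gives the same grasp; the last joint's range is limited). The gripper opens to 85 mm and grips with 20 to 120 N. Pads are 22 mm wide; open, the fingers measure 114 mm over their backs; the gripper's body (76 mm by 85 mm) begins 54 mm behind the grasp point. The pads swing forward as they close: fully open they stand 13 mm farther back than shut.
Start: joints at [-1.457, 0.053, 1.613, -0, 1.476, -0.119], TCP at [0.144, -0.608, 0.231] pointing down, gripper open.
Joint ranges: [-3.01, 3.01], [-1.01, 2.22], [0.06, 2.58], [-1.02, 4.17], [0.09, 2.62], [-3.14, 3.14]. Speed limits (rad/s): [2.57, 2.57, 3.14, 3.14, 3.14, 3.14].

### API

Orientations are given as a rotation vector (axis times angle).
In Python, from station import ctrl gives the robot as it stands.
- The arm moves only by the tool apply_moves, never from a script. Its argument "deltas" is a list of rows, each a list of 5 numbers: the shift along the tool's x, y, z in m, then the turn about the tool's z in rad, then the gripper's target within -1 to 1 (fully open at 1, half-way at 0, shut at -1). A call has exactly 8 rows; each row shifts and turns the pose as measured when the row begins, along the tool's axes as they then stand; what a row does not reach is not made up. A row lasts 1/8 s, in which the tool goes at most 62.5 mm and 10.7 degrees, less where a joint would pass 70% of its speed; a pose out of reach is approached as far as the arm can. A call with a gripper value outside its range is refused whole. The fingers move at their own pace and stop on an object; "grip_force" is the grip in N (left out, the last holds). Time passes only in rows, so rows that do not move let the fingers close, or fill a call up. It gives the time, the measured TCP pose, the force and the opening at its end, in the units of the state.
- ctrl.get_obs(): the state, without advancing time (a new reading comes with each control period).
- ctrl.get_image(name): name is "side" or "top" or "wrist"; returns a dict with "img" (400x640x3 uint8, red, green, blue), "range_z" (400x640 float32, m along the optical axis (not along the pixel's ray), 0 where there is no reading), "mtx" (3x3 intrinsics, pixels), "eye" and "attitude" of the camera in the world; the wrist camera has in their place "mount" (4x4, takes a point from camera to tool coordinates, whose origin is the TCP and whose axes are the flange's). Camera axes: x right, y down, z forward; pixel columns grow to the right and rows downward; lengths in m; the calibration is good to about 2 mm. A picture is of the moment at which its call begins: read the wrist's pose just before it.
- ctrl.finish_job(): hands the job in, once; it reports no verdict.
Trained networks look in a picture, given as the dict that the camera call returned (one of the last four; its "shot" number tells which), for a name from the list of things; names that differ only in an ending like _2 or _b are one class to them, and where a whole thing is asked for, a point or a joint stands for the part that bears it (a point fixed in the world has none). Each returns a list of dicts, best first, with "confidence" (0 to 1); they miss things now and then, are a little off and sometimes report something else, mostly with a low value. They report only what shows in the picture. A call takes as long as a camera call. They do not tell look-alikes from the thing itself.
- ctrl.search_frame(picture, target): "extent" ([left, top, width, height] in pixels, round what is visible of it).
- ctrl.spot_point(picture, target): "uv" ([column, row] in pixels: a listed point, or the origin of a listed thing).
The state is a dict: "t": time; "q": joint angles; "dq": joint speeds; "effort": joint torques, N m; "tool_pos": TCP position; "tool_rot": TCP orientation; "contact_force": force on the tool from outside, world axes, zero at the start; "wrist_torque": the same for the moment, N m; "opening": finger opening in m.
Only numpy, scipy, OpenCV 4.12 (cv2) and the standard library are available. Lean on these libraries where they do the work, as an engineer would, in place of code of your own. Each camera call takes 0.05 s, during which the arm holds its last target.

### The job

Take the blue cassette with the white tile by its fin and slide it, nose first, into the slot of the white analyser until you feel it come up against the sprung stop hidden inside: press it gently but firmly onto the stop, without ramming it, then let go and leave it home. Leave the dark-tiled cassette, the bottles, the dishes and the tube where they are.

Things in the scene. Friction and masses are not known exactly. Their poses are not given: they have to be found in the camera images.
- refcas_fin (a point): Middle of the black grip fin of the loose blue cassette with the WHITE tile, 40 mm above its underside. Fin 30 mm long (x), 16 mm wide (y), top 60 mm above the underside: pinch it across y from above. A cross plate 5 mm thick, 30 mm wide, closes its +x end. Plate 120 x 60 x 14 mm, 0.14 to 0.28 kg, flat on the bench. +x points to the nose, which goes in first and lies 105 mm away.
- refcas_nose (a point): Middle of the nose face of the white-tiled cassette, 7 mm above its underside, 105 mm in +x from the fin point and 33 mm below it; same axes, z up.
- analyser: White and grey desktop analyser, fixed. Origin on the bench below the middle of its slot's mouth; +x points into the slot, z up. Slot 63 mm wide (1.5 mm spare each side of the cassette), 17 mm high, its floor 12 mm above the bench; roof 40 mm above the bench over the first 110 mm, then a case 85 mm high. 160 mm wide, 240 mm long behind the mouth.
- deck (a point): Middle of the front edge of the metal deck before the slot, on its top, 12 mm above the bench; same axes as the analyser. The deck is 100 mm wide, runs 140 mm level to the mouth and on as the slot's floor. Two black guides on it, 12 mm high, start 38 mm before the mouth and narrow from about 73 to 63 mm apart.
- mouth (a point): Middle of the lower edge of the slot's mouth, at floor height. Hidden inside is a sprung stop pad, its face 40 to 75 mm beyond this point, different each time. It gives about 2 N at first touch, 2.5 N more per mm pushed, and is solid after 4 mm. Sliding takes 0.5 to 3 N. With the cassette home, the middle of its fin is 30 to 65 mm before the mouth.
- roof (a point): Middle of the upper front edge of the slot's roof, 40 mm above the bench, straight above the mouth (blue stripe).
- darkcas_fin (a point): Grip point of the other cassette, same shape and axes, with a DARK GREEN tile; lies on the bench, to be left alone.
- bottle_a: Glass bottle with black cap and label, 72 mm diameter, 170 mm high; origin under its centre. Leave alone.
- bottle_b: Glass bottle with black cap, no label, 72 mm diameter, 170 mm high; origin under its centre. Leave alone.
- washbottle: White plastic bottle, 84 mm diameter, 160 mm high; origin under its centre. Leave alone.
- dish_a: Closed round dish, 96 mm diameter, 18 mm high; origin under its centre. Leave alone.
- dish_b: Another closed round dish, same size. Leave alone.
- tube: Sample tube with blue cap lying on the bench, 98 mm long in x, 30 mm thick; origin under its centre. Leave alone.
Mind the look-alikes: they are no part of the job. Leave any orange, purple or turquoise look-alike of the part that bears refcas_fin alone.

How it is judged:
On the way, in this order (a step that is already met when the one before it is completed fails the run):
1. the white-tiled cassette's nose is in the mouth of the slot, pointing straight in (x of refcas_nose in the frame of analyser between 0.008 and 0.1 m and y of refcas_nose in the frame of analyser between -0.005 and 0.005 m and z of refcas_nose in the frame of analyser below 0.027 m and angle between the x axis of refcas_nose and the x axis of analyser, either way round below 0.12 rad), for 0.1 s.
2. the nose is pressed against the hidden stop with at least 2 N (contact force between refcas and stop_pad above 2 N), for 0.1 s.
At the end, for the whole second after the job is handed in: The white-tiled cassette lies flat in the slot (within 0.12 rad of straight and 0.08 rad of level), its nose no more than 3 mm from the hidden stop, at rest and released (x of stop_pad in the frame of refcas_nose below 0.006 m and x of refcas_nose in the frame of analyser above 0.034 m and y of refcas_nose in the frame of analyser between -0.005 and 0.005 m and z of refcas_nose in the frame of analyser below 0.027 m and angle between the x axis of refcas_nose and the x axis of analyser, either way round below 0.12 rad and angle between refcas_nose's own z axis and vertical below 0.08 rad and linear speed of refcas below 0.02 m/s); the robot touches nothing.
It fails at once if the stop is rammed: more than 18 N between cassette and stop (contact force between refcas and stop_pad above 18 N).
It fails at once if the cassette is forced against the analyser's body with more than 60 N (contact force between refcas and analyser above 60 N).
It fails at once if the robot itself strikes the analyser with more than 20 N (contact force between the arm and analyser above 20 N).
It fails at once if the dark-tiled cassette is moved more than 20 mm (distance of darkcas_fin from where it was at the start of the episode above 0.02 m).
It fails at once if a bottle, dish or the tube is moved more than 30 mm (distance of any of bottle_a, bottle_b, washbottle, dish_a, dish_b, tube from where it was at the start of the episode above 0.03 m).
It also fails if it takes over 69 s, if anything falls off the work surface, if the arm or the gripper's body presses on something with over 40 N, if the wrist force passes 120 N, or if a joint passes its speed limit or range.

## Working session

There is one attempt and no reset: what is moved stays moved. The work goes in short steps, Python scripts to look and compute and a tool call to move; the robot and the scene stay as the last step left them, time stands still between calls to the robot, and variables do not carry over. Pictures are saved under pics/ and viewed, and the job is handed in when it is done.

Besides the shell and the picture viewer there is one more tool, called after "Request:" by a JSON object that holds its "api" and its "payload", one argument or row to a line. apply_moves: Moves the arm, as the interface text tells. Its arguments: {"type":"object","properties":{"deltas":{"type":"array"},"grip_force":{"type":"number"}},"required":["deltas"]}

```bash
ls; mkdir -p pics
cat > h.py <<'E'
import numpy as np, cv2
from scipy.spatial.transform import Rotation as R
from station import ctrl
def att(p):
    a=np.array(p["attitude"],float)
    return a if a.shape==(3,3) else R.from_rotvec(a).as_matrix()
def campose(p,obs=None):
    if "mount" in p:
        M=np.array(p["mount"]); T=np.eye(4); T[:3,:3]=R.from_rotvec(obs["tool_rot"]).as_matrix(); T[:3,3]=obs["tool_pos"]
        T=T@M; return T[:3,:3],T[:3,3]
    return att(p),np.array(p["eye"])
def ray(p,uv,obs=None):
    Rm,e=campose(p,obs); K=np.array(p["mtx"])
    d=np.linalg.solve(K,[uv[0],uv[1],1.]); return e,Rm@d
def at_z(p,uv,z,obs=None):
    e,d=ray(p,uv,obs); return e+d*(z-e[2])/d[2]
def at_depth(p,uv,obs=None):
    e,d=ray(p,uv,obs); z=p["range_z"][int(round(uv[1])),int(round(uv[0]))]; return e+d*z
def cloud(p,obs=None):
    Rm,e=campose(p,obs); K=np.array(p["mtx"]); h,w=p["range_z"].shape
    u,v=np.meshgrid(np.arange(w),np.arange(h)); d=np.stack([u,v,np.ones_like(u)],-1)@np.linalg.inv(K).T
    return e+(d*p["range_z"][...,None])@Rm.T
def save(p,n): cv2.imwrite("pics/"+n+".png",p["img"][...,::-1])
E
python3 - <<'E'
from h import *
np.set_printoptions(precision=4,suppress=True)
o=ctrl.get_obs(); print(o)
for n in ["side","top"]:
    p=ctrl.get_image(n); save(p,n+"0"); print(n,p["mtx"],p.get("eye"),p.get("attitude"))
    for t in ["refcas_fin","refcas_nose","darkcas_fin","deck","mouth","roof","analyser","bottle_a","washbottle","dish_a","tube"]:
        for r in ctrl.spot_point(p,t)[:3]:
            print(t,np.array(r["uv"]),round(r["confidence"],2),at_depth(p,r["uv"]))
o=ctrl.get_obs()
p=ctrl.get_image("wrist"); save(p,"wrist0");print(p["mount"])
E
```

```text
pics
{'t': 0.0, 'q': array([-1.457 ,  0.0533,  1.6143, -0.    ,  1.476 , -0.119 ]), 'dq': array([-0.0001,  0.0021, -0.0014, -0.0002, -0.0001, -0.0011]), 'effort': array([  0.0023, -39.3686, -37.0173,   0.0001,   0.0071,   0.    ]), 'tool_pos': array([ 0.1441, -0.6075,  0.2301]), 'tool_rot': array([-3.1183, -0.3647,  0.    ]), 'contact_force': array([0.5708, 0.2713, 0.0418]), 'wrist_torque': array([0.0556, 0.0093, 0.0066]), 'opening': 0.0853059244759905}
side [[475.5087   0.     323.9497]
 [  0.     475.5087 198.1521]
 [  0.       0.       1.    ]] [-0.0897  0.8742  0.927 ] [-0.7975  2.4704 -1.1841]
refcas_fin [399.4 210.2] 0.81 [ 0.3642 -0.0771  0.0581]
refcas_fin [416.1 171.6] 0.62 [ 0.4147 -0.2741  0.0573]
refcas_fin [380.6 161.1] 0.6 [ 0.5461 -0.2786  0.0441]
refcas_nose [400.5 146.9] 0.97 [ 0.5603 -0.4437  0.0082]
refcas_nose [420.6 198.9] 0.64 [0.2474 0.0628 0.2436]
refcas_nose [350.3 165.5] 0.63 [ 0.6383 -0.2376  0.0136]
darkcas_fin [287.  274.7] 0.82 [0.4736 0.2902 0.0491]
darkcas_fin [382.3 161.8] 0.74 [ 0.539  -0.2776  0.0446]
deck [340.  229.1] 0.74 [0.4845 0.0447 0.0135]
d
[... 1271 characters left out ...]
354 0.0128]
deck [300.8 179.9] 0.72 [0.6247 0.0419 0.0044]
mouth [301.9 179.6] 0.68 [0.6236 0.0385 0.013 ]
roof [301.4 179.8] 0.66 [0.625  0.0401 0.0046]
roof [409.1 142.1] 0.58 [ 0.717  -0.2636  0.0948]
analyser [304.1 182.6] 0.71 [0.6143 0.0319 0.0144]
bottle_a [222.2 140.7] 0.75 [0.7146 0.2627 0.0887]
bottle_a [159.4 165.3] 0.62 [0.6396 0.4303 0.0927]
washbottle [407.5 144.9] 0.84 [ 0.7144 -0.2629  0.0777]
dish_a [163.7 204.4] 0.83 [0.5437 0.4358 0.0169]
dish_a [162.  242.6] 0.74 [0.4339 0.4329 0.0148]
tube [460.3 232.5] 0.8 [ 0.4703 -0.4203  0.0249]
[[ 0.0001 -0.9654 -0.2606  0.0646]
 [ 1.      0.      0.0001  0.0003]
 [-0.0001 -0.2606  0.9654 -0.1434]
 [ 0.      0.      0.      1.    ]]
```

View pics/top0.png

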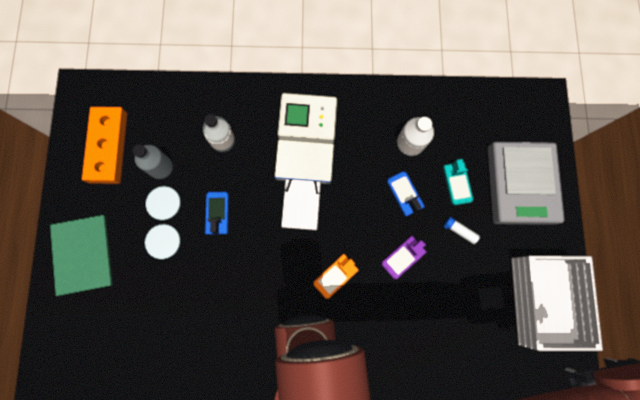

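View pics/side0.png

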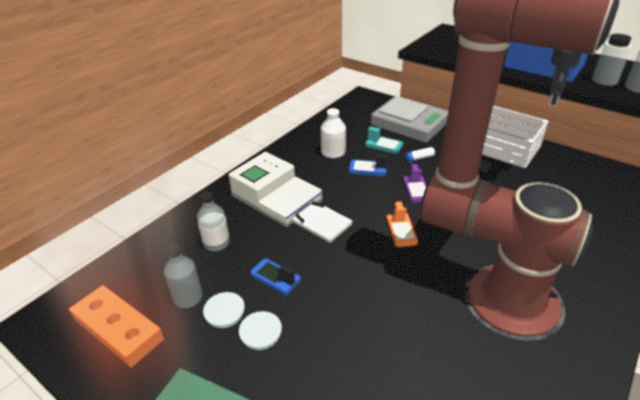

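Run:
```python
import cv2
i=cv2.imread("pics/top0.png"); cv2.imwrite("pics/topc.png",cv2.resize(i[150:310,320:480],None,fx=3.7,fy=3.7,interpolation=cv2.INTER_CUBIC))
```

```text
(no output)
```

View pics/topc.png

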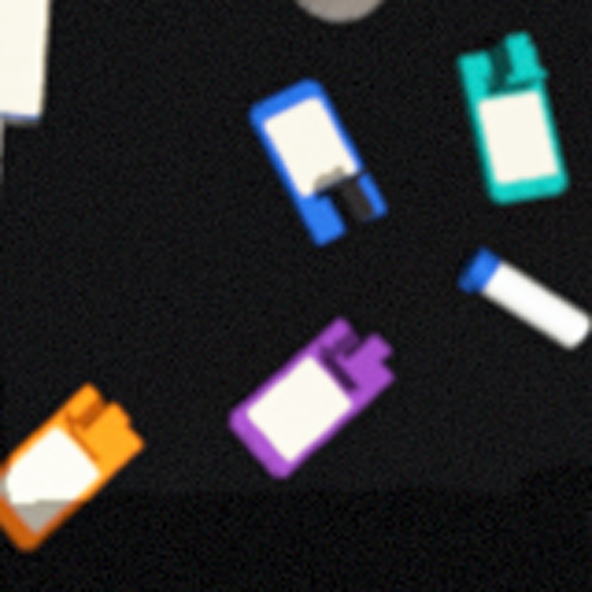

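Candidates in the top picture are blue with white tile (406,193), turquoise (458,183), purple (404,258), orange (336,276) and blue with dark tile (216,212). The close crop shows that only the one at (406,193) has a blue body, white tile and black fin, with the fin at about (413,203). I'll move the wrist camera over it.

Request:
{"api": "apply_moves", "payload": {
  "deltas": [
    [0.045, -0.02, 0, 0, 1],
    [0.05, -0.022, 0, 0, 1],
    [0.05, -0.022, 0, 0, 1],
    [0.05, -0.022, 0, 0, 1],
    [0.05, -0.022, 0, 0, 1],
    [0.05, -0.022, 0, 0, 1],
    [0.05, -0.022, 0, 0, 1],
    [0.05, -0.022, 0, 0, 1]
  ],
  "grip_force": 50
}}

```text
t: 2.25
tool_pos: [0.4965, -0.3436, 0.2323]
tool_rot: [3.118, 0.352, 0.003]
contact_force: [-0.3, -0.7, 0.2]
opening: 0.0856
```

Request:
{"api": "apply_moves", "payload": {
  "deltas": [
    [0.03, -0.016, 0, 0, 1],
    [0.03, -0.016, 0, 0, 1],
    [0.03, -0.016, 0, 0, 1],
    [0.022, -0.012, 0, 0, 1],
    [0, 0, 0, -0.09, 1],
    [0, 0, 0, -0.08, 1],
    [0, 0, 0, 0, 1],
    [0, 0, 0, 0, 1]
  ]
}}

```text
t: 3.25
tool_pos: [0.5986, -0.2528, 0.232]
tool_rot: [3.073, 0.632, 0.003]
contact_force: [0.2, 0.4, 0.6]
opening: 0.0855
```

Run:
```python
from h import *
np.set_printoptions(precision=4,suppress=True)
o=ctrl.get_obs(); print(o["t"],o["tool_pos"],o["tool_rot"],o["contact_force"])
p=ctrl.get_image("wrist"); save(p,"wrist1"); print(p["mtx"])
np.savez("w1.npz",img=p["img"],range_z=p["range_z"],mtx=p["mtx"],mount=p["mount"],tool_pos=o["tool_pos"],tool_rot=o["tool_rot"])
for t in ["refcas_fin","refcas_nose"]:
    for r in ctrl.spot_point(p,t)[:2]: print(t,r["uv"],r["confidence"],at_depth(p,r["uv"],o),at_z(p,r["uv"],.04 if "fin" in t else .007,o))
```

```text
3.25 [ 0.5986 -0.2528  0.232 ] [3.0734 0.6317 0.0029] [0.2219 0.3607 0.5994]
[[345.9006   0.     323.576 ]
 [  0.     345.9006 202.0018]
 [  0.       0.       1.    ]]
refcas_fin [291.3, 331.5] 0.96 [ 0.434  -0.2869  0.055 ] [ 0.4236 -0.2897  0.04  ]
refcas_fin [333.7, 232.8] 0.75 [ 0.5559 -0.2827  0.0606] [ 0.5492 -0.2863  0.04  ]
refcas_nose [455.5, 263.0] 0.95 [ 0.6269 -0.2933  0.2592] [ 0.5601 -0.437   0.007 ]
refcas_nose [44.1, 316.0] 0.9 [ 0.3114 -0.0183  0.015 ] [ 0.3038 -0.0137  0.007 ]
```

View pics/wrist1.png

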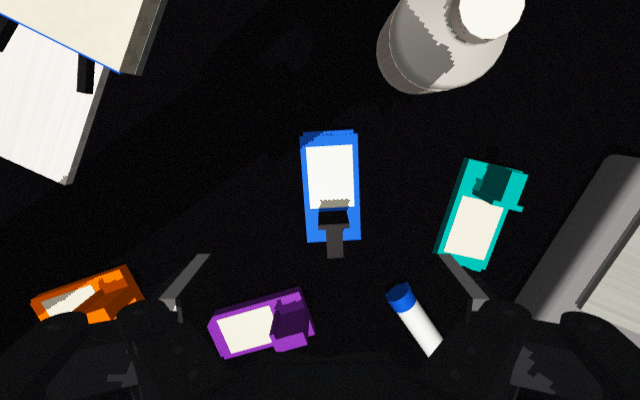

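The wrist view shows the blue, white-tiled cassette at about (332,185), with its nose up near (330,131) and its fin at about (334,240). I'll fit its pose from the depth image.

Run:
```python
from h import *
np.set_printoptions(precision=4,suppress=True)
p=dict(np.load("w1.npz")); o=p
C=cloud(p,o); hsv=cv2.cvtColor(p["img"],cv2.COLOR_RGB2HSV)
blue=(hsv[...,0]>100)&(hsv[...,0]<125)&(hsv[...,1]>120)&(hsv[...,2]>60)
blue[:, :290]=0; blue[:,375:]=0; blue[260:]=0
m=np.zeros_like(blue); m[120:275,290:375]=1
print("table z",np.median(C[100:120,250:290,2]))
plate=m&(C[...,2]>.008)&(C[...,2]<.024)
P=C[plate][:,:2]; print(len(P))
rc=cv2.minAreaRect((P*1000).astype(np.float32)); print(rc, cv2.boxPoints(rc))
print("blue z", np.median(C[blue][:,2]))
rb=cv2.minAreaRect((C[blue&plate][:,:2]*1000).astype(np.float32)); print(rb)
fin=m&(C[...,2]>.03)
F=C[fin]; print(len(F),F.min(0),F.max(0))
top=m&(C[...,2]>.052)
print(cv2.minAreaRect((C[top][:,:2]*1000).astype(np.float32)))
yaw=2*np.arctan2(o["tool_rot"][1],o["tool_rot"][0]); print("tool yaw",yaw)
# in tool-yaw frame
c,s=np.cos(yaw),np.sin(yaw)
D=C-np.array(o["tool_pos"]); X=D[...,0]*c+D[...,1]*s; Y=-D[...,0]*s+D[...,1]*c
for nm,mm in [("plate",plate),("top",top),("fin",fin),("blue",blue)]:
    print(nm,np.percentile(X[mm],[0,2,50,98,100]),np.percentile(Y[mm],[0,2,50,98,100]))
# side edges: 
for rr in range(135,240,10):
    k=np.where(plate[rr])[0]; print(rr,k.min(),k.max(),C[rr,k.min()],C[rr,k.max()])
```

```text
table z 0.0009477072220064053
5477
((585.643310546875, -267.86761474609375), (121.0057373046875, 60.223121643066406), 26.552982330322266) [[ 518.0616 -267.9785]
 [ 544.9828 -321.8493]
 [ 653.225  -267.7567]
 [ 626.3038 -213.8859]]
blue z 0.01502157803515966
((585.6578369140625, -267.8572998046875), (120.98040771484375, 60.16007995605469), 26.46921157836914)
963 [ 0.5289 -0.3013  0.0303] [ 0.6577 -0.227   0.3755]
((595.0636596679688, -260.78289794921875), (142.243408203125, 29.864826202392578), 29.52500343322754)
tool yaw 0.40542684972627585
plate [-0.0789 -0.0738 -0.0071  0.0406  0.0437] [-0.0417 -0.0381 -0.0077  0.0208  0.0243]
top [-0.0776 -0.0763 -0.053   0.0644  0.0644] [-0.0254 -0.0233 -0.0101  0.0032  0.0045]
fin [-0.0776 -0.0761 -0.047   0.0644  0.0644] [-0.0254 -0.0237 -0.0101  0.0036  0.0048]
blue [-0.0845 -0.0761 -0.0179  0.0427  0.0644] [-0.0444 -0.0402 -0.0056  0.0223  0.0245]
135 303 357 [ 0.6262 -0.2191  0.0141] [ 0.6481 -0.2701  0.014 ]
145 301 357 [ 0.6161 -0.2211  0.0157] [ 0.6388 -0.2743  0.0146]
155 301 357 [ 0.6066 -0.225   0.0156] [ 0.6294 -0.2786  0.0145]
165 301 358 [ 0.5967 -0.2289  0.0148] [ 0.6201 -0.2843  0.0124]
175 302 358 [ 0.5872 -0.234   0.0142] [ 0.6109 -0.2881  0.0168]
185 303 358 [ 0.5779 -0.239   0.0156] [ 0.601  -0.2927  0.0157]
195 304 359 [ 0.5684 -0.2441  0.0165] [ 0.5914 -0.2983  0.0157]
205 304 359 [ 0.5576 -0.2484  0.0145] [ 0.5813 -0.303   0.0158]
215 305 359 [ 0.548  -0.2537  0.0159] [ 0.571  -0.3077  0.0156]
225 306 359 [ 0.5377 -0.2591  0.0154] [ 0.5605 -0.3126  0.0153]
235 307 360 [ 0.5271 -0.2646  0.0149] [ 0.5502 -0.3187  0.0147]
```

Request:
{"api": "apply_moves", "payload": {
  "deltas": [
    [-0.022, 0.004, 0, 0, 1],
    [-0.022, 0.004, 0, 0, 1],
    [-0.022, 0.0035, 0, 0, 1],
    [0, 0, 0.04, -0.058, 0.5],
    [0, 0, 0.04, 0, 0.3],
    [0, 0, 0.04, 0, 0.1],
    [0, 0, 0.02, 0, 0.1],
    [0, 0, 0, 0, 0.1]
  ]
}}

```text
t: 4.4
tool_pos: [0.5346, -0.2984, 0.0919]
tool_rot: [3.05, 0.711, 0.007]
contact_force: [0.3, 0.8, -0.2]
opening: 0.0467
```

Run:
```python
from h import *
np.set_printoptions(precision=4,suppress=True)
p=dict(np.load("w1.npz"))
C=cloud(p,p); f=np.array([.5454,-.288,0]); a=0.4625;c,s=np.cos(a),np.sin(a)
D=C-f; X=D[...,0]*c+D[...,1]*s; Y=-D[...,0]*s+D[...,1]*c;Z=C[...,2]
m=(Z>.03)&(Z<.07)&(abs(X)<.04)&(abs(Y)<.03)
w=m&(abs(Y)>.0095); n=m&(abs(Y)<.007)
print("cross",np.percentile(X[w],[2,50,98]),np.percentile(Y[w],[2,98]),w.sum());print("fin",np.percentile(X[n],[2,50,98]))
r=m&(X<.005); print("stem Y",np.percentile(Y[r],[2,50,98]),Z[m].max())
o=ctrl.get_obs(); t=np.array(o["tool_pos"])-f; print(o["tool_pos"],o["opening"],"yaw",2*np.arctan2(o["tool_rot"][1],o["tool_rot"][0]),"in cas frame",t[0]*c+t[1]*s,-t[0]*s+t[1]*c)
p=ctrl.get_image("wrist"); save(p,"wrist2")
```

```text
cross [0.0157 0.0203 0.0209] [-0.0146  0.015 ] 164
fin [-0.0136  0.0081  0.0208]
stem Y [-0.0074  0.0003  0.0079] 0.06302409736340925
[ 0.5346 -0.2984  0.0919] 0.04669345287444816 yaw 0.45816966720477087 in cas frame -0.01434575740631943 -0.004487422346562086
```

View pics/wrist2.png

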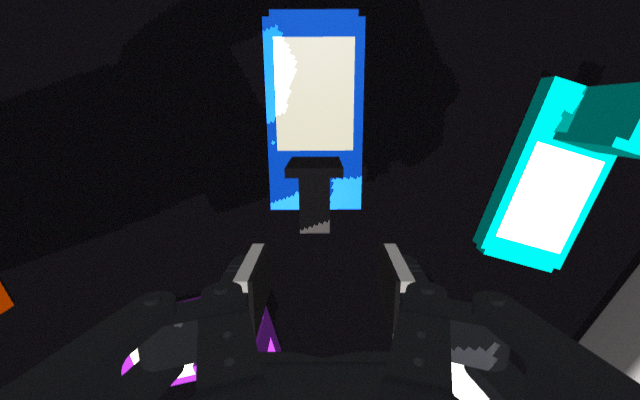

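The view confirms the blue, white-tiled cassette with its black fin at about (314,205), between and ahead of the open jaws at (250,270) and (400,270). The xy position overshot by about 14 mm, so I'll correct that before going lower.

Request:
{"api": "apply_moves", "payload": {
  "deltas": [
    [0.007, -0.0025, 0, 0, 0.1],
    [0.007, -0.002, 0, 0, 0.1],
    [0, 0, 0, 0, 0.1],
    [0, 0, 0.01, 0, 0.1],
    [0, 0, 0.005, 0, 0.1],
    [0, 0, 0, 0, 0.1],
    [0, 0, 0, 0, 0.1],
    [0, 0, 0, 0, 0.1]
  ]
}}

```text
t: 5.45
tool_pos: [0.5497, -0.2898, 0.0825]
tool_rot: [3.042, 0.711, 0.018]
contact_force: [0.5, 0.6, 0.8]
opening: 0.0471
```

```bash
cat >> h.py <<'E'
def incas(o,f=(.5454,-.288,0),a=.4625):
    t=np.array(o["tool_pos"])-np.array(f);c,s=np.cos(a),np.sin(a)
    return np.array([t[0]*c+t[1]*s,-t[0]*s+t[1]*c,o["tool_pos"][2], 2*np.arctan2(o["tool_rot"][1],o["tool_rot"][0])-a])
E
python3 - <<'E'
from h import *
o=ctrl.get_obs(); print(incas(o),o["tool_rot"],o["opening"])
p=ctrl.get_image("wrist"); save(p,"wrist3")
E
```

```text
[ 0.00305958 -0.00349162  0.08252648 -0.00348105] [3.04228671 0.71075728 0.01766544] 0.04709235269681472
```

View pics/wrist3.png

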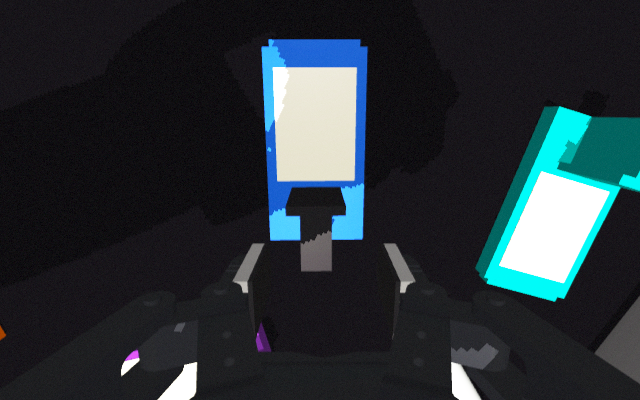

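The fin is at about (316,240), slightly left of the jaw centre at about (323,270), which agrees with the computed 3.5 mm. I'll correct that and descend.

Request:
{"api": "apply_moves", "payload": {
  "deltas": [
    [-0.003, -0.003, 0, 0, 0.1],
    [-0.001, -0.001, 0.01, 0, 0.1],
    [0, 0, 0.015, 0, 0.1],
    [0, 0, 0.015, 0, 0.1],
    [0, 0, 0.008, 0, 0.1],
    [0, 0, 0.002, 0, 0.1],
    [0, 0, 0, 0, 0.1],
    [0, 0, 0, 0, 0.1]
  ]
}}

```text
t: 6.5
tool_pos: [0.5442, -0.2883, 0.028]
tool_rot: [3.043, 0.711, 0.016]
contact_force: [0.6, 0.1, 0.2]
opening: 0.0472
```

Run:
```python
from h import *
o=ctrl.get_obs(); print(incas(o),o["tool_rot"],o["opening"])
p=ctrl.get_image("wrist"); save(p,"wrist4")
```

```text
[-0.0011828   0.00023924  0.0280038  -0.00355117] [3.04340997 0.71090719 0.01610971] 0.04720744741449652
```

View pics/wrist4.png

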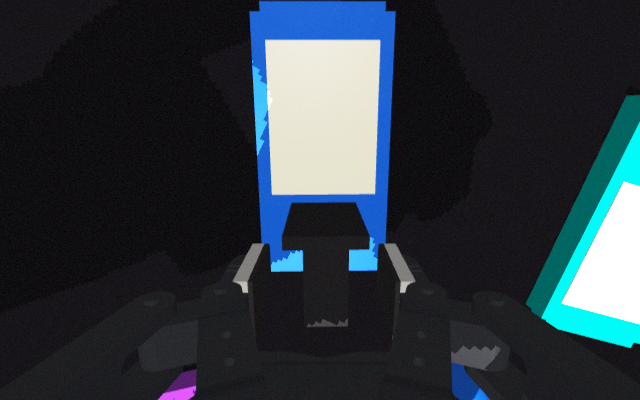

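The fin is at about (326,280), centred between the jaws. I'll go 5 mm lower and close.

Request:
{"api": "apply_moves", "payload": {
  "deltas": [
    [0, 0, 0.004, 0, 0.1],
    [0, 0, 0.001, 0, -0.2],
    [0, 0, 0, 0, -0.5],
    [0, 0, 0, 0, -1],
    [0, 0, 0, 0, -1],
    [0, 0, 0, 0, -1],
    [0, 0, 0, 0, -1],
    [0, 0, 0, 0, -1]
  ],
  "grip_force": 50
}}

```text
t: 7.55
tool_pos: [0.545, -0.2888, 0.0242]
tool_rot: [3.042, 0.711, 0.018]
contact_force: [-0.4, 0.2, 0.6]
opening: 0.0151
```

Run:
```python
from h import *
o=ctrl.get_obs(); print(incas(o),o["tool_rot"],o["opening"],o["contact_force"])
```

```text
[-0.00070883 -0.00059063  0.02419137 -0.00355556] [3.04196539 0.71056271 0.01838686] 0.015073406497354835 [-0.36565587  0.19300698  0.56793831]
```

Request:
{"api": "apply_moves", "payload": {
  "deltas": [
    [0, 0, -0.01, 0, -1],
    [0, 0, -0.02, 0, -1],
    [0, 0, -0.03, 0, -1],
    [0, 0, -0.03, 0, -1],
    [0, 0, -0.02, 0, -1],
    [0, 0, 0, 0, -1],
    [0, 0, 0, 0, -1],
    [0, 0, 0, 0, -1]
  ]
}}

```text
t: 8.55
tool_pos: [0.5415, -0.2861, 0.1384]
tool_rot: [3.044, 0.712, 0.014]
contact_force: [-0.4, 0.2, -2.7]
opening: 0.0157
```

Run:
```python
from h import *
np.set_printoptions(precision=4,suppress=True)
o=ctrl.get_obs(); print(incas(o),o["tool_rot"],o["opening"],o["contact_force"])
p=ctrl.get_image("wrist"); save(p,"wrist5")
p=ctrl.get_image("top"); save(p,"top5")
np.savez("t5.npz",**{k:p[k] for k in ["img","range_z","mtx","eye","attitude"]})
p=ctrl.get_image("side"); save(p,"side5")
np.savez("s5.npz",**{k:p[k] for k in ["img","range_z","mtx","eye","attitude"]})
import cv2
i=cv2.imread("pics/top5.png"); cv2.imwrite("pics/top5c.png",cv2.resize(i[80:250,230:440],None,fx=3.5,fy=3.5,interpolation=cv2.INTER_CUBIC))
```

```text
[-0.0026  0.0035  0.1384 -0.0033] [3.0441 0.7115 0.0137] 0.015661285278776953 [-0.374   0.1926 -2.6653]
```

View pics/wrist5.png

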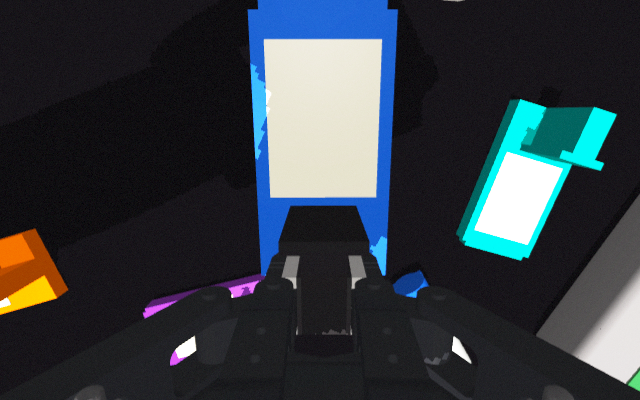

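View pics/top5c.png

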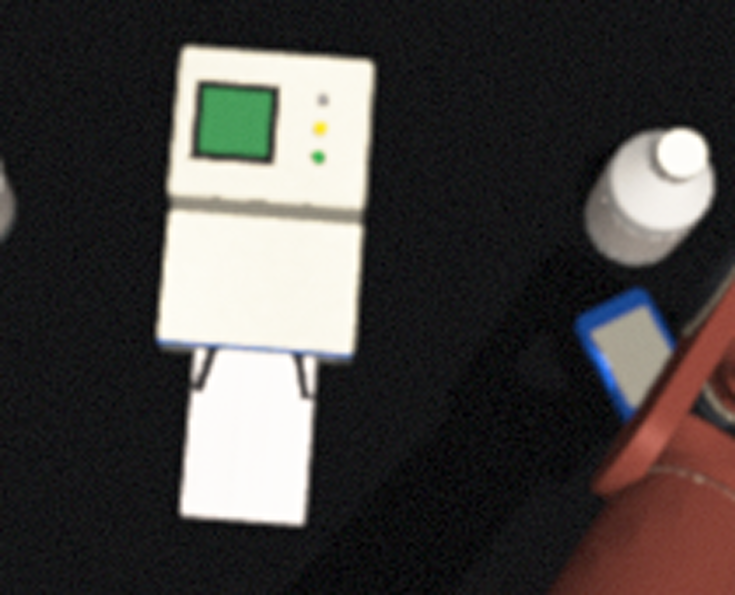

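The cassette is in the jaws and lifted, with about 2.7 N of weight; the wrist view shows it straight at (320,120). The analyser deck is clear in the top view, so I'll fit the analyser's pose next.

Run:
```python
from h import *
np.set_printoptions(precision=4,suppress=True)
for f,box in [("t5.npz",(278,333,175,235)),("s5.npz",None)]:
    p=dict(np.load(f)); C=cloud(p); g=p["img"].astype(int).min(-1)
    near=(C[...,0]>.4)&(C[...,0]<.9)&(C[...,1]>-.1)&(C[...,1]<.2)
    white=near&(g>130)
    deck=white&(C[...,2]>.004)&(C[...,2]<.022)&(C[...,0]<.64)
    roof=white&(C[...,2]>.03)&(C[...,2]<.05)&(C[...,0]>.58)
    for n,m in [("deck",deck),("roof",roof)]:
        m=cv2.morphologyEx(m.astype(np.uint8),cv2.MORPH_OPEN,np.ones((3,3)))>0
        P=C[m]; print(f,n,len(P),np.median(P[:,2]),cv2.minAreaRect((P[:,:2]*1000).astype(np.float32)))
        b=cv2.boxPoints(cv2.minAreaRect((P[:,:2]*1000).astype(np.float32))); print(b.tolist())
    blue=near&(p["img"][...,2].astype(int)-p["img"][...,0]>40)&(C[...,0]<.68)
    v,u=np.where(blue)
    if len(u): 
        pts=np.array([at_z(p,(a,b),.04) for a,b in zip(u,v)]); print("blue",len(u),pts.min(0),pts.max(0)); l=cv2.fitLine(pts[:,:2].astype(np.float32),cv2.DIST_HUBER,0,.01,.01).ravel(); print("stripe",l,np.arctan2(l[1],l[0]))
```

```text
t5.npz deck 1550 0.011811047922768991 ((551.440185546875, 41.867958068847656), (99.87783813476562, 143.4542236328125), 86.30997467041016)
[[476.6477966308594, -3.3511734008789062], [619.8046264648438, -12.583686828613281], [626.2325439453125, 87.08708953857422], [483.07574462890625, 96.3196029663086]]
t5.npz roof 2095 0.039693485258651906 ((674.1950073242188, 33.959503173828125), (160.13165283203125, 114.68487548828125), 86.30496215820312)
[[611.8118896484375, -42.24440383911133], [726.25830078125, -49.635372161865234], [736.578125, 110.16340637207031], [622.1317138671875, 117.55438232421875]]
blue 42 [ 0.6135 -0.0402  0.04  ] [0.624  0.1159 0.04  ]
stripe [0.068  0.9977 0.6186 0.0376] 1.5027193
s5.npz deck 1185 0.012607834567522236 ((553.812744140625, 41.676239013671875), (151.86325073242188, 121.77804565429688), 0.31630924344062805)
[[477.546142578125, 102.1451416015625], [478.2183837890625, -19.63104248046875], [630.079345703125, -18.79266357421875], [629.4071044921875, 102.9835205078125]]
s5.npz roof 1511 0.04058633879620954 ((731.0929565429688, 31.569786071777344), (164.9884490966797, 230.00674438476562), 86.13622283935547)
[[610.7921142578125, -42.98748779296875], [840.276123046875, -58.48638916015625], [851.393798828125, 106.12705993652344], [621.9097900390625, 121.62596130371094]]
blue 22 [ 0.6113 -0.0362  0.04  ] [0.6209 0.0968 0.04  ]
stripe [0.0684 0.9977 0.6173 0.052 ] 1.502303
```

Request:
{"api": "apply_moves", "payload": {
  "deltas": [
    [-0.03, 0, 0, 0, -1],
    [-0.03, 0, 0, 0, -1],
    [0, 0, 0, 0.12, -1],
    [0, 0, 0, 0.14, -1],
    [0, 0, 0, 0.14, -1],
    [0, 0, 0, 0.12, -1],
    [0, -0.02, 0, 0, -1],
    [0, -0.02, 0, 0, -1]
  ]
}}

```text
t: 9.7
tool_pos: [0.487, -0.2709, 0.1323]
tool_rot: [3.133, -0.122, 0.009]
contact_force: [0.2, 0.5, -3.0]
opening: 0.0155
```

```bash
cat >> h.py <<'E'
M=np.array([.618,.0376]); YA=-.0644
def inan(o):
    t=np.array(o["tool_pos"])[:2]-M;c,s=np.cos(YA),np.sin(YA)
    Rm=R.from_rotvec(o["tool_rot"]).as_matrix()
    return np.round(np.array([t[0]*c+t[1]*s,-t[0]*s+t[1]*c,o["tool_pos"][2], np.arctan2(Rm[1,0],Rm[0,0])-YA, Rm[0,2],Rm[1,2]]),4)
E
python3 - <<'E'
from h import *
o=ctrl.get_obs(); print(o["t"],o["tool_pos"],inan(o),o["contact_force"])
E
```

```text
9.7 [ 0.48698873 -0.2709469   0.13227388] [-0.1109 -0.3163  0.1323 -0.0135  0.0052 -0.0069] [ 0.23685228  0.54940065 -2.9679918 ]
```

Request:
{"api": "apply_moves", "payload": {
  "deltas": [
    [-0.01, -0.03, 0, -0.013, -1],
    [-0.01, -0.045, 0, 0, -1],
    [-0.01, -0.05, 0, 0, -1],
    [-0.01, -0.05, 0, 0, -1],
    [-0.01, -0.05, 0, 0, -1],
    [-0.005, -0.04, 0, 0, -1],
    [0, -0.025, 0, 0, -1],
    [0, 0, 0, 0, -1]
  ]
}}

```text
t: 10.7
tool_pos: [0.4445, 0.0414, 0.129]
tool_rot: [3.138, -0.073, 0.01]
contact_force: [-0.5, -1.2, -2.2]
opening: 0.0153
```

Run:
```python
from h import *
o=ctrl.get_obs(); print(o["t"],o["tool_pos"],inan(o),o["contact_force"])
```

```text
10.7 [0.4445158  0.04141495 0.12899167] [-0.1734 -0.0074  0.129   0.0178  0.0064 -0.0032] [-0.53344339 -1.21839536 -2.21767522]
```

Request:
{"api": "apply_moves", "payload": {
  "deltas": [
    [0, -0.005, 0, 0.018, -1],
    [0, -0.002, 0.015, 0, -1],
    [0, 0, 0.015, 0, -1],
    [0, 0, 0.01, 0, -1],
    [0, 0, 0, 0, -1],
    [0, 0, 0, 0, -1],
    [0, 0, 0, 0, -1],
    [0, 0, 0, 0, -1]
  ]
}}

```text
t: 11.7
tool_pos: [0.4444, 0.047, 0.0853]
tool_rot: [3.136, -0.107, 0.008]
contact_force: [0.4, -1.0, -3.2]
opening: 0.0154
```

Run:
```python
from h import *
o=ctrl.get_obs(); print(o["t"],o["tool_pos"],inan(o),o["contact_force"])
p=ctrl.get_image("wrist"); save(p,"wrist6")
np.savez("w6.npz",img=p["img"],range_z=p["range_z"],mtx=p["mtx"],mount=p["mount"],tool_pos=o["tool_pos"],tool_rot=o["tool_rot"])
```

```text
11.7 [0.44441404 0.0469514  0.0852563 ] [-0.1738 -0.0018  0.0853 -0.0035  0.0048 -0.0039] [ 0.38617081 -0.96244211 -3.22265129]
```

View pics/wrist6.png

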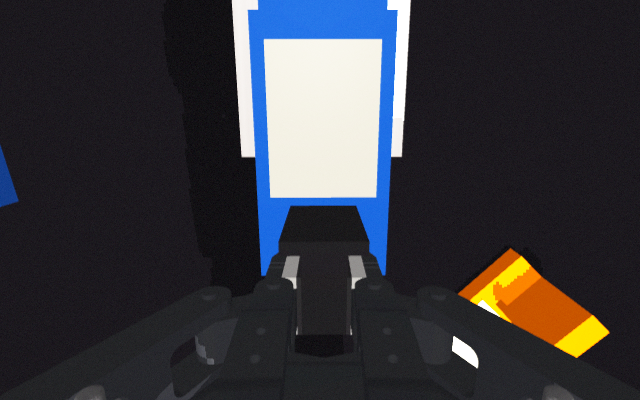

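The wrist view shows the cassette edges at about columns 258 and 387, centred over the white deck edges at 241 and 401. I'll quantify the relative offset and angle.

Run:
```python
from h import *
np.set_printoptions(precision=4,suppress=True)
p=dict(np.load("w6.npz")); C=cloud(p,p); hsv=cv2.cvtColor(p["img"],cv2.COLOR_RGB2HSV)
c,s=np.cos(YA),np.sin(YA); t=C[...,:2]-M; X=t[...,0]*c+t[...,1]*s; Y=-t[...,0]*s+t[...,1]*c
blue=(hsv[...,0]>100)&(hsv[...,0]<125)&(hsv[...,1]>120)&(hsv[...,2]>120)
A=[];B=[];zz=[]
for r in range(15,240,5):
    k=np.where(blue[r,200:450])[0]+200
    if r<195 or True:
        l,q=k.min(),k.max()
        # use plane height for plate top
        A.append((X[r,l+2],Y[r,l]));B.append((X[r,q-2],Y[r,q])); zz.append(C[r,l+2:l+5,2].mean())
A=np.array(A);B=np.array(B)
print("plate top z",np.median(zz),zz[0],zz[-1],"widths",np.median(A[:,1]-B[:,1]))
mid=(A+B)/2; f=np.polyfit(mid[:,0],mid[:,1],1); print("cassette centre line: yaw",f[0],"y at ends",np.polyval(f,[mid[:,0].min(),mid[:,0].max()]),mid[:,0].min(),mid[:,0].max())
w=(C[...,2]>.005)&(C[...,2]<.02)&(p["img"].min(-1)>150)
L=[];Q=[]
for r in range(5,150,5):
    k=np.where(w[r,200:450])[0]+200
    L.append(at_z(p,(k.min()-.5,r),.012,p)[:2]);Q.append(at_z(p,(k.max()+.5,r),.012,p)[:2])
def fr(P): t=np.array(P)-M; return np.c_[t[:,0]*c+t[:,1]*s,-t[:,0]*s+t[:,1]*c]
L=fr(L);Q=fr(Q); m=(L+Q)/2; g=np.polyfit(m[:,0],m[:,1],1); print("deck width",np.median(L[:,1]-Q[:,1]),"yaw",g[0],"y",m[0],m[-1], "z",np.median(C[w][:,2]))
```

```text
plate top z 0.07619387061664512 0.07556376291765585 0.07694989976015712 widths 0.05940407748891536
cassette centre line: yaw 0.00495491728141837 y at ends [-0.0027 -0.0022] -0.16599094382476354 -0.07264114793521737
deck width 0.10031189347884491 yaw -0.0008687043195931989 y [-0.0522 -0.0015] [-0.1305 -0.0014] z 0.01298204697178268
```

Request:
{"api": "apply_moves", "payload": {
  "deltas": [
    [0, -0.001, 0.01, 0.004, -1],
    [0, 0, 0.014, 0, -1],
    [0, 0, 0.012, 0, -1],
    [0, 0, 0.006, 0, -1],
    [0, 0, 0, 0, -1],
    [0, 0, 0, 0, -1],
    [0, 0, 0, 0, -1],
    [0, 0, 0, 0, -1]
  ]
}}

```text
t: 12.75
tool_pos: [0.4448, 0.048, 0.0404]
tool_rot: [3.136, -0.113, 0.008]
contact_force: [0.2, 0.3, -1.3]
opening: 0.0153
```

Run:
```python
from h import *
o=ctrl.get_obs(); print(o["t"],o["tool_pos"],inan(o),o["contact_force"])
```

```text
12.75 [0.44483306 0.04795014 0.04042224] [-0.1735 -0.0008  0.0404 -0.0076  0.0051 -0.0039] [ 0.18213574  0.29271449 -1.32098994]
```

Request:
{"api": "apply_moves", "payload": {
  "deltas": [
    [0, 0, 0.0015, 0, -1],
    [0, 0, 0.001, 0, -1],
    [0, 0, 0, 0, -1],
    [0.005, 0, 0, 0, -1],
    [0.005, 0, 0, 0, -1],
    [0.005, 0, 0, 0, -1],
    [0, 0, 0, 0, -1],
    [0, 0, 0, 0, -1]
  ]
}}

```text
t: 13.75
tool_pos: [0.4617, 0.0467, 0.0384]
tool_rot: [3.136, -0.113, 0.01]
contact_force: [-0.9, -0.4, -3.2]
opening: 0.0153
```

Run:
```python
from h import *
o=ctrl.get_obs(); print(o["t"],o["tool_pos"],inan(o),o["contact_force"],o["wrist_torque"])
p=ctrl.get_image("side"); save(p,"side7")
i=cv2.imread("pics/side7.png"); cv2.imwrite("pics/side7c.png",cv2.resize(i[170:270,260:400],None,fx=5,fy=5,interpolation=cv2.INTER_CUBIC))
o=ctrl.get_obs(); print(o["contact_force"])
p=ctrl.get_image("wrist"); save(p,"wrist7")
```

```text
13.75 [0.46167954 0.04669175 0.03844263] [-0.1566 -0.001   0.0384 -0.0077  0.0064 -0.004 ] [-0.87022787 -0.40009402 -3.15146823] [-0.02184087  0.0931323   0.03503284]
[ 0.13903139  0.32847412 -3.12694877]
```

View pics/side7c.png

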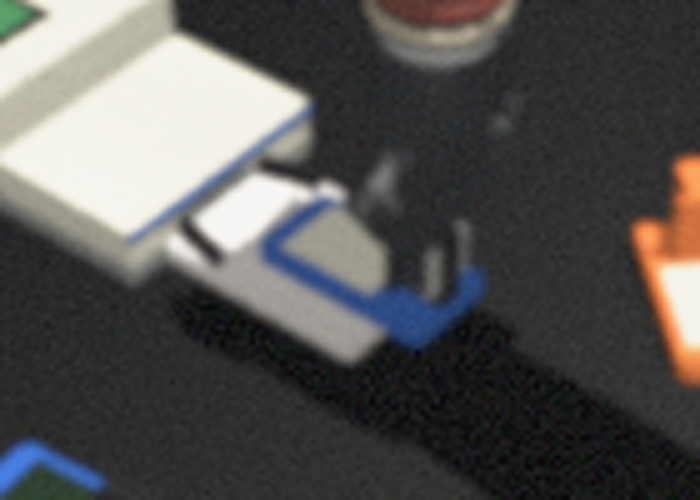

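View pics/wrist7.png

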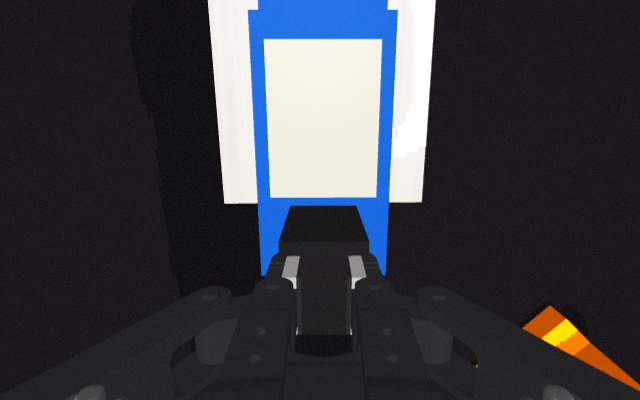

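Both views show the cassette centred over the deck, with gaps of about 40 px on each side, and its nose still short of the black guides. I'll lower it 1 mm and move it in.

Request:
{"api": "apply_moves", "payload": {
  "deltas": [
    [0, 0, 0.0012, 0, -1],
    [0.006, 0, 0, 0, -1],
    [0.006, 0, 0, 0, -1],
    [0.006, 0, 0, 0, -1],
    [0.006, 0, 0, 0, -1],
    [0.006, 0, 0, 0, -1],
    [0, 0, 0, 0, -1],
    [0, 0, 0, 0, -1]
  ]
}}

```text
t: 14.85
tool_pos: [0.494, 0.0443, 0.0374]
tool_rot: [3.136, -0.113, 0.011]
contact_force: [-0.3, 0.5, -2.0]
opening: 0.0155
```

Run:
```python
from h import *
o=ctrl.get_obs(); print(o["t"],o["tool_pos"],inan(o),o["contact_force"],o["wrist_torque"])
p=ctrl.get_image("wrist"); save(p,"wrist8")
```

```text
14.85 [0.49395089 0.04434119 0.03737296] [-0.1242 -0.0013  0.0374 -0.0077  0.0067 -0.004 ] [-0.33312572  0.47291341 -2.04243431] [-0.03299018  0.08730721 -0.00748617]
```

View pics/wrist8.png

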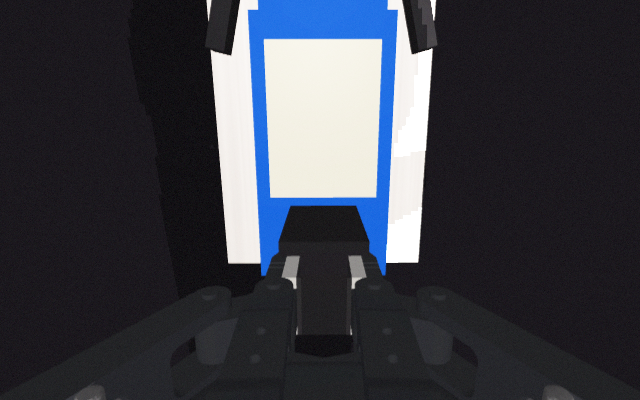

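The guides now show at (220,30) and (422,30). Their gaps to the cassette edges are about equal at 14 and 16 px, so I'll continue in.

Request:
{"api": "apply_moves", "payload": {
  "deltas": [
    [0.006, 0, 0, 0, -1],
    [0.006, 0, 0, 0, -1],
    [0.006, 0, 0, 0, -1],
    [0.006, 0, 0, 0, -1],
    [0.005, 0, 0, 0, -1],
    [0.003, 0, 0, 0, -1],
    [0, 0, 0, 0, -1],
    [0, 0, 0, 0, -1]
  ]
}}

```text
t: 15.9
tool_pos: [0.5281, 0.0419, 0.0375]
tool_rot: [3.136, -0.113, 0.011]
contact_force: [-0.8, -0.9, -3.0]
opening: 0.0153
```

Run:
```python
from h import *
o=ctrl.get_obs(); print(o["t"],o["tool_pos"],inan(o),o["contact_force"],o["wrist_torque"])
p=ctrl.get_image("wrist"); save(p,"wrist9")
```

```text
15.9 [0.52808891 0.04189745 0.03754505] [-0.09   -0.0015  0.0375 -0.0076  0.0067 -0.004 ] [-0.81857655 -0.90217834 -3.00769146] [0.02836854 0.08450545 0.04196453]
```

View pics/wrist9.png

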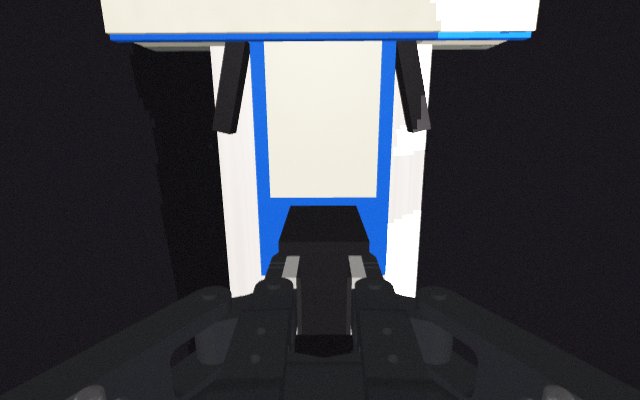

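The nose is inside the mouth: the roof stripe at row 37 covers the cassette's front, and the guides are symmetric about it. I'll advance to just before the earliest possible stop, then creep.

Request:
{"api": "apply_moves", "payload": {
  "deltas": [
    [0.004, 0, 0, 0, -1],
    [0.005, 0, 0, 0, -1],
    [0.004, 0, 0, 0, -1],
    [0.003, 0, 0, 0, -1],
    [0.002, 0, 0, 0, -1],
    [0, 0, 0, 0, -1],
    [0, 0, 0, 0, -1],
    [0, 0, 0, 0, -1]
  ]
}}

```text
t: 16.95
tool_pos: [0.5471, 0.0405, 0.0376]
tool_rot: [3.136, -0.113, 0.011]
contact_force: [0.1, 0.1, -2.4]
opening: 0.0154
```

```bash
cat > st.py <<'E'
from h import *
o=ctrl.get_obs(); print(o["t"],inan(o),o["contact_force"].round(2),o["wrist_torque"].round(3),o["opening"])
E
python3 st.py
```

```text
16.95 [-0.0709 -0.0016  0.0376 -0.0077  0.0066 -0.004 ] [ 0.11  0.15 -2.38] [0.002 0.093 0.043] 0.015445940352548013
```

Request:
{"api": "apply_moves", "payload": {
  "deltas": [
    [0.0015, 0, 0, 0, -1],
    [0.0015, 0, 0, 0, -1],
    [0.0015, 0, 0, 0, -1],
    [0, 0, 0, 0, -1],
    [0, 0, 0, 0, -1],
    [0, 0, 0, 0, -1],
    [0, 0, 0, 0, -1],
    [0, 0, 0, 0, -1]
  ]
}}

```text
t: 17.95
tool_pos: [0.5518, 0.0402, 0.0376]
tool_rot: [3.136, -0.113, 0.01]
contact_force: [0.9, 0.4, -3.2]
opening: 0.0153
```

Request:
{"api": "apply_moves", "payload": {
  "deltas": [
    [0.0015, 0, 0, 0, -1],
    [0.0015, 0, 0, 0, -1],
    [0.001, 0, 0, 0, -1],
    [0, 0, 0, 0, -1],
    [0, 0, 0, 0, -1],
    [0, 0, 0, 0, -1],
    [0, 0, 0, 0, -1],
    [0, 0, 0, 0, -1]
  ]
}}

```text
t: 18.95
tool_pos: [0.556, 0.0399, 0.0376]
tool_rot: [3.136, -0.113, 0.01]
contact_force: [0.1, 1.0, -2.9]
opening: 0.0156
```

Request:
{"api": "apply_moves", "payload": {
  "deltas": [
    [0.0015, 0, 0, 0, -1],
    [0.0015, 0, 0, 0, -1],
    [0.001, 0, 0, 0, -1],
    [0, 0, 0, 0, -1],
    [0, 0, 0, 0, -1],
    [0, 0, 0, 0, -1],
    [0, 0, 0, 0, -1],
    [0, 0, 0, 0, -1]
  ]
}}

```text
t: 19.95
tool_pos: [0.5603, 0.0396, 0.0376]
tool_rot: [3.136, -0.113, 0.01]
contact_force: [0.5, -0.6, -1.7]
opening: 0.0159
```

Request:
{"api": "apply_moves", "payload": {
  "deltas": [
    [0.0015, 0, 0, 0, -1],
    [0.0015, 0, 0, 0, -1],
    [0.001, 0, 0, 0, -1],
    [0, 0, 0, 0, -1],
    [0, 0, 0, 0, -1],
    [0, 0, 0, 0, -1],
    [0, 0, 0, 0, -1],
    [0, 0, 0, 0, -1]
  ]
}}

```text
t: 20.95
tool_pos: [0.5646, 0.0393, 0.0377]
tool_rot: [3.136, -0.113, 0.01]
contact_force: [0.0, -0.3, -2.8]
opening: 0.0152
```

Request:
{"api": "apply_moves", "payload": {
  "deltas": [
    [0.0015, 0, 0, 0, -1],
    [0.0015, 0, 0, 0, -1],
    [0.001, 0, 0, 0, -1],
    [0, 0, 0, 0, -1],
    [0, 0, 0, 0, -1],
    [0, 0, 0, 0, -1],
    [0, 0, 0, 0, -1],
    [0, 0, 0, 0, -1]
  ]
}}

```text
t: 21.95
tool_pos: [0.5688, 0.039, 0.0377]
tool_rot: [3.136, -0.113, 0.01]
contact_force: [0.6, 0.7, -3.1]
opening: 0.0158
```

Request:
{"api": "apply_moves", "payload": {
  "deltas": [
    [0.0015, 0, 0, 0, -1],
    [0.0015, 0, 0, 0, -1],
    [0.001, 0, 0, 0, -1],
    [0, 0, 0, 0, -1],
    [0, 0, 0, 0, -1],
    [0, 0, 0, 0, -1],
    [0, 0, 0, 0, -1],
    [0, 0, 0, 0, -1]
  ]
}}

```text
t: 22.95
tool_pos: [0.5704, 0.0389, 0.0367]
tool_rot: [3.136, -0.112, -0.0]
contact_force: [-3.6, 0.3, -0.6]
opening: 0.0155
```

There is contact at nose x of about 57 mm: forward motion stalled and Fx reads -3.6 N. I'll press a little more.

```bash
python3 st.py
```

```text
22.95 [-0.0476 -0.0018  0.0367 -0.0071 -0.0004 -0.0038] [-3.63  0.26 -0.58] [0.113 0.542 0.062] 0.01547294690806109
```

Request:
{"api": "apply_moves", "payload": {
  "deltas": [
    [0.001, 0, 0, 0, -1],
    [0.001, 0, 0, 0, -1],
    [0.001, 0, 0, 0, -1],
    [0.001, 0, 0, 0, -1],
    [0.001, 0, 0, 0, -1],
    [0.001, 0, 0, 0, -1],
    [0.001, 0, 0, 0, -1],
    [0.001, 0, 0, 0, -1]
  ]
}}

```text
t: 23.95
tool_pos: [0.5726, 0.0388, 0.0382]
tool_rot: [3.135, -0.111, -0.029]
contact_force: [-9.2, 0.3, 5.3]
opening: 0.0152
```

```bash
python3 st.py
```

```text
23.95 [-0.0454 -0.0018  0.0382 -0.0064 -0.0183 -0.0039] [-9.2   0.33  5.3 ] [0.015 1.104 0.025] 0.01516167446637575
```

Fx rose from 3.6 to 9.2 N over 2.2 mm, about 2.5 N/mm, which is the spring's rate, so this is the sprung stop. I'll ease the preload off before letting go so the spring doesn't throw the cassette back.

Request:
{"api": "apply_moves", "payload": {
  "deltas": [
    [-0.001, 0, 0, 0, -1],
    [-0.001, 0, 0, 0, -1],
    [0, 0, 0, 0, -1],
    [0, 0, 0, 0, -1],
    [0, 0, 0, 0, -1],
    [0, 0, 0, 0, -1],
    [0, 0, 0, 0, -1],
    [0, 0, 0, 0, -1]
  ]
}}

```text
t: 24.95
tool_pos: [0.5707, 0.0389, 0.0385]
tool_rot: [3.135, -0.111, -0.029]
contact_force: [-3.9, 0.3, -1.1]
opening: 0.0155
```

```bash
python3 st.py; python3 st.py
```

```text
24.95 [-0.0473 -0.0018  0.0385 -0.0066 -0.0184 -0.0039] [-3.85  0.32 -1.09] [ 0.019  0.553 -0.015] 0.015512347582354934
24.95 [-0.0473 -0.0018  0.0385 -0.0066 -0.0184 -0.0039] [-3.85  0.32 -1.09] [ 0.019  0.553 -0.015] 0.015512347582354934
```

Request:
{"api": "apply_moves", "payload": {
  "deltas": [
    [-0.0004, 0, 0.001, 0, -1],
    [0, 0, 0.0005, 0, -1],
    [0, 0, 0, 0, -1],
    [0, 0, 0, 0, -0.4],
    [0, 0, 0, 0, 0],
    [0, 0, 0, 0, 0.2],
    [0, 0, 0, 0, 0.2],
    [0, 0, 0, 0, 0.2]
  ],
  "grip_force": 20
}}

```text
t: 25.95
tool_pos: [0.575, 0.0385, 0.0408]
tool_rot: [3.135, -0.112, -0.011]
contact_force: [-0.6, 0.2, 0.3]
opening: 0.051
```

```bash
python3 st.py
python3 - <<'E'
from h import *
p=ctrl.get_image("wrist"); save(p,"wrist10")
E
```

```text
25.95 [-0.0429 -0.0019  0.0408 -0.0069 -0.0071 -0.0046] [-0.63  0.19  0.28] [ 0.039  0.058 -0.01 ] 0.05104564247601169
```

View pics/wrist10.png

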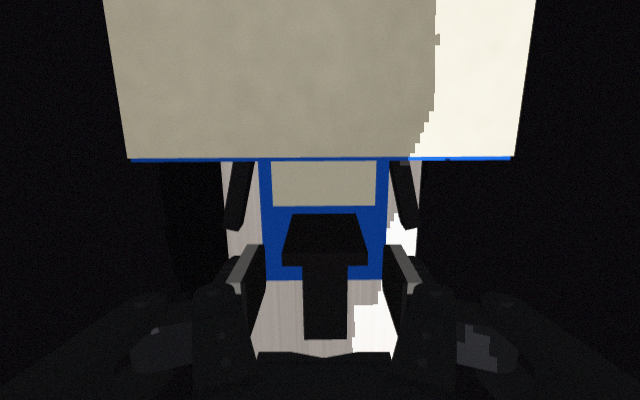

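The jaws are open around the fin and the cassette sits straight under the roof stripe, with its fin at (325,270). I'll rise straight up.

Request:
{"api": "apply_moves", "payload": {
  "deltas": [
    [0, 0, -0.01, 0, 0.2],
    [0, 0, -0.02, 0, 0.2],
    [0, 0, -0.03, 0, 0.2],
    [0, 0, -0.03, 0, 0.2],
    [-0.02, 0, -0.03, 0, 0.2],
    [-0.02, 0, 0, 0, 0.2],
    [0, 0, 0, 0, 0.2],
    [0, 0, 0, 0, 0.2]
  ]
}}

```text
t: 27.0
tool_pos: [0.5383, 0.0419, 0.1762]
tool_rot: [3.134, -0.112, 0.009]
contact_force: [1.2, 1.2, -0.3]
opening: 0.0512
```

Run:
```python
from h import *
np.set_printoptions(precision=4,suppress=True)
o=ctrl.get_obs(); print(o["t"],inan(o),o["contact_force"])
p=ctrl.get_image("wrist"); save(p,"wrist11"); C=cloud(p,o)
c,s=np.cos(YA),np.sin(YA); t=C[...,:2]-M; X=t[...,0]*c+t[...,1]*s; Y=-t[...,0]*s+t[...,1]*c; Z=C[...,2]
m=(Z>.06)&(Z<.08)&(X<-.01)&(X>-.1)&(abs(Y)<.02)
print("fin top",m.sum(),np.percentile(X[m],[1,50,99]),np.percentile(Y[m],[1,50,99]),np.median(Z[m]))
hsv=cv2.cvtColor(p["img"],cv2.COLOR_RGB2HSV)
b=(hsv[...,0]>100)&(hsv[...,0]<125)&(hsv[...,1]>120)&(Z>.018)&(Z<.034)&(X<0)&(abs(Y)<.05)
print("plate",b.sum(),np.percentile(X[b],[1,50,99]),np.percentile(Y[b],[1,99]),np.median(Z[b]), cv2.minAreaRect((np.c_[X[b],Y[b]]*1000).astype(np.float32)))
A=np.c_[X[b],Y[b],np.ones(b.sum())]; print("plane slope",np.linalg.lstsq(A,Z[b],rcond=None)[0])
```

```text
27.0 [-0.0798 -0.0009  0.1762 -0.0068  0.0053 -0.0053] [ 1.1552  1.1569 -0.3086]
fin top 1303 [-0.0615 -0.0408 -0.0267] [-0.0167 -0.0027  0.0112] 0.072969607122147
plate 2564 [-0.0605 -0.0386 -0.0014] [-0.0324  0.0268] 0.026980424278482407 ((-30.450632095336914, 2.950115203857422), (73.51657104492188, 60.48064422607422), 89.73513793945312)
plane slope [-0.0018 -0.0011  0.0269]
```

View pics/wrist11.png

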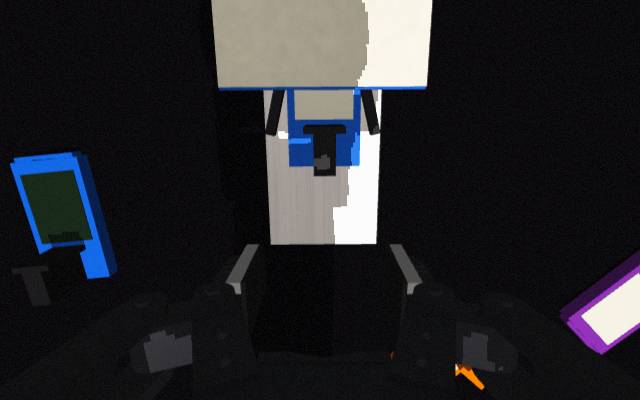

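The cassette is straight in the slot with its fin at (325,150), and the gripper is clear. I'll cross-check its depth against the earlier held picture to remove camera bias.

Run:
```python
from h import *
p=dict(np.load("w6.npz")); C=cloud(p,p); c,s=np.cos(YA),np.sin(YA); t=C[...,:2]-M; X=t[...,0]*c+t[...,1]*s; Y=-t[...,0]*s+t[...,1]*c; Z=C[...,2]
m=(Z>.114)&(Z<.13)&(X<-.12)&(X>-.19)&(abs(Y+.002)<.0165)&(abs(Y+.002)>.011)
x=X[m]; print(m.sum(),np.percentile(x,[1,50,90,99])+.1738)
o=ctrl.get_obs(); p=ctrl.get_image("wrist"); C=cloud(p,o); t=C[...,:2]-M; X=t[...,0]*c+t[...,1]*s; Y=-t[...,0]*s+t[...,1]*c; Z=C[...,2]
m=(Z>.06)&(Z<.08)&(X<-.01)&(X>-.1)&(abs(Y+.0027)<.0165)&(abs(Y+.0027)>.011)
print(m.sum(),np.percentile(X[m],[1,50,90,99]))
o=ctrl.get_obs(); t0=[(n,ctrl.get_image(n)) for n in ["side"]]; save(t0[0][1],"side12")
i=cv2.imread("pics/side12.png"); cv2.imwrite("pics/side12c.png",cv2.resize(i[150:290,230:400],None,fx=4.2,fy=4.2,interpolation=cv2.INTER_CUBIC))
```

```text
947 [0.00612548 0.01824583 0.02222342 0.02264937]
92 [-0.03123847 -0.02889397 -0.02684587 -0.02663782]
```

View pics/side12c.png

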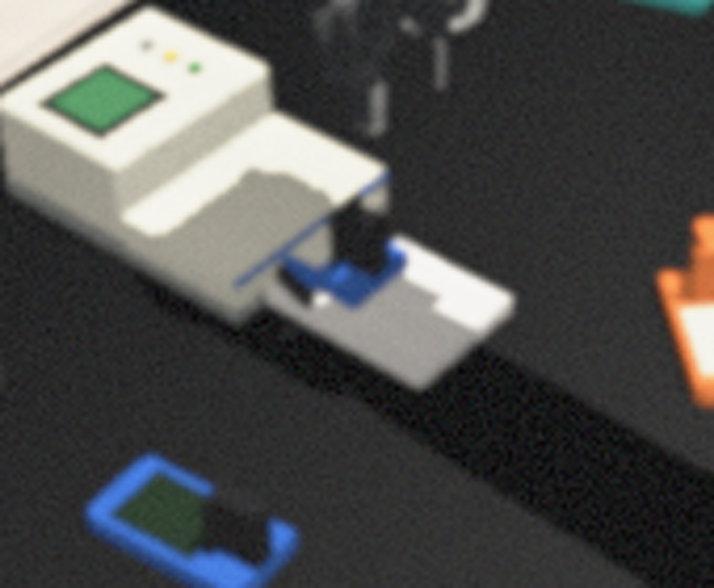

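Compared with the held picture, the nose is about 1 mm off the stop, give or take a millimetre or so, against a limit of 3 mm. There is plenty of time, so I'll confirm by a gentle nudge on the back of the fin with shut fingers, then back away slowly so nothing rebounds.

Request:
{"api": "apply_moves", "payload": {
  "deltas": [
    [-0.008, 0.001, 0, 0, -1],
    [-0.007, 0.001, 0, 0, -1],
    [0, 0, 0.02, 0, -1],
    [0, 0, 0.03, 0, -1],
    [0, 0, 0.03, 0, -1],
    [0, 0, 0.02, 0, -1],
    [0, 0, 0, 0, -1],
    [0, 0, 0, 0, -1]
  ]
}}

```text
t: 28.15
tool_pos: [0.5185, 0.0403, 0.0647]
tool_rot: [3.135, -0.112, -0.007]
contact_force: [-0.2, 0.1, 0.0]
opening: -0.0001
```

```bash
python3 st.py;  python3 - <<'E'
from h import *
p=ctrl.get_image("wrist"); save(p,"wrist13")
E
```

```text
28.15 [-0.0995 -0.0037  0.0647 -0.0073 -0.0047 -0.0047] [-0.17  0.13  0.02] [0.036 0.004 0.003] -0.00012209088410669342
```

View pics/wrist13.png

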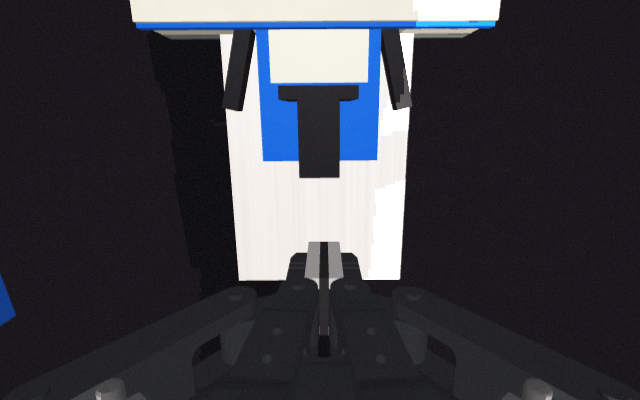

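The shut fingers at (325,270) are right behind the fin at (320,150). I'll go down and approach.

Request:
{"api": "apply_moves", "payload": {
  "deltas": [
    [0, 0, 0.01, 0, -1],
    [0, 0, 0.01, 0, -1],
    [0, 0, 0.007, 0, -1],
    [0, 0, 0, 0, -1],
    [0.006, 0, 0, 0, -1],
    [0.005, 0, 0, 0, -1],
    [0, 0, 0, 0, -1],
    [0, 0, 0, 0, -1]
  ]
}}

```text
t: 29.2
tool_pos: [0.5324, 0.0392, 0.0385]
tool_rot: [3.135, -0.112, 0.001]
contact_force: [0.2, -0.4, -0.3]
opening: 0.0
```

```bash
python3 st.py;  python3 - <<'E'
from h import *
p=ctrl.get_image("wrist"); save(p,"wrist14")
E
```

```text
29.2 [-0.0855 -0.0039  0.0385 -0.0073  0.0005 -0.005 ] [ 0.17 -0.35 -0.34] [ 0.059 -0.036 -0.023] 4.568411683239566e-05
```

View pics/wrist14.png

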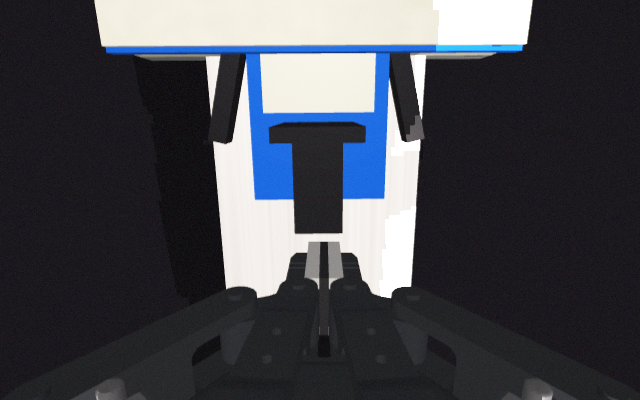

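The fingers at (323,260) are just short of the fin's rear, with about 13 mm to go. I'll advance in small steps.

Request:
{"api": "apply_moves", "payload": {
  "deltas": [
    [0.003, 0, 0, 0, -1],
    [0.003, 0, 0, 0, -1],
    [0.0015, 0, 0, 0, -1],
    [0, 0, 0, 0, -1],
    [0, 0, 0, 0, -1],
    [0, 0, 0, 0, -1],
    [0, 0, 0, 0, -1],
    [0, 0, 0, 0, -1]
  ]
}}

```text
t: 30.25
tool_pos: [0.5401, 0.0387, 0.0385]
tool_rot: [3.135, -0.112, 0.001]
contact_force: [0.2, -0.1, 0.2]
opening: -0.0001
```

```bash
python3 st.py
```

```text
30.25 [-0.0778 -0.0039  0.0385 -0.0073  0.0004 -0.005 ] [ 0.19 -0.11  0.15] [ 0.047 -0.053  0.044] -8.801536999566746e-05
```

Request:
{"api": "apply_moves", "payload": {
  "deltas": [
    [0.001, 0, 0, 0, -1],
    [0.001, 0, 0, 0, -1],
    [0.001, 0, 0, 0, -1],
    [0, 0, 0, 0, -1],
    [0, 0, 0, 0, -1],
    [0, 0, 0, 0, -1],
    [0, 0, 0, 0, -1],
    [0, 0, 0, 0, -1]
  ]
}}

```text
t: 31.25
tool_pos: [0.5433, 0.0384, 0.0385]
tool_rot: [3.135, -0.112, 0.001]
contact_force: [-0.3, 0.5, 0.1]
opening: 0.0
```

```bash
python3 st.py
```

```text
31.25 [-0.0746 -0.004   0.0385 -0.0072  0.0005 -0.005 ] [-0.3   0.45  0.1 ] [ 0.003  0.009 -0.002] 4.610231082231438e-05
```

Request:
{"api": "apply_moves", "payload": {
  "deltas": [
    [0.001, 0, 0, 0, -1],
    [0.001, 0, 0, 0, -1],
    [0, 0, 0, 0, -1],
    [0, 0, 0, 0, -1],
    [0, 0, 0, 0, -1],
    [0, 0, 0, 0, -1],
    [0, 0, 0, 0, -1],
    [0, 0, 0, 0, -1]
  ]
}}

```text
t: 32.25
tool_pos: [0.5455, 0.0383, 0.0385]
tool_rot: [3.135, -0.112, 0.001]
contact_force: [0.0, 1.0, -0.4]
opening: -0.0
```

```bash
python3 st.py
```

```text
32.25 [-0.0724 -0.004   0.0385 -0.0072  0.0004 -0.005 ] [ 0.03  0.96 -0.42] [0.069 0.004 0.009] -2.1895668731836822e-05
```

Request:
{"api": "apply_moves", "payload": {
  "deltas": [
    [0.001, 0, 0, 0, -1],
    [0.001, 0, 0, 0, -1],
    [0, 0, 0, 0, -1],
    [0, 0, 0, 0, -1],
    [0, 0, 0, 0, -1],
    [0, 0, 0, 0, -1],
    [0, 0, 0, 0, -1],
    [0, 0, 0, 0, -1]
  ]
}}

```text
t: 33.25
tool_pos: [0.5466, 0.0382, 0.0384]
tool_rot: [3.135, -0.112, -0.003]
contact_force: [-1.8, -0.1, 1.4]
opening: -0.0002
```

```bash
python3 st.py
```

```text
33.25 [-0.0713 -0.004   0.0384 -0.0071 -0.0021 -0.0049] [-1.79 -0.05  1.41] [ 0.06   0.233 -0.035] -0.00019502171018776472
```

Request:
{"api": "apply_moves", "payload": {
  "deltas": [
    [0.001, 0, 0, 0, -1],
    [0.001, 0, 0, 0, -1],
    [0.001, 0, 0, 0, -1],
    [0, 0, 0, 0, -1],
    [0, 0, 0, 0, -1],
    [0, 0, 0, 0, -1],
    [0, 0, 0, 0, -1],
    [0, 0, 0, 0, -1]
  ]
}}

```text
t: 34.25
tool_pos: [0.5466, 0.0384, 0.038]
tool_rot: [3.135, -0.111, -0.017]
contact_force: [-3.0, 0.1, 2.1]
opening: -0.0002
```

```bash
python3 st.py
```

```text
34.25 [-0.0713 -0.0038  0.038  -0.0067 -0.011  -0.0044] [-2.98  0.15  2.06] [ 0.044  0.327 -0.025] -0.0001709992301890539
```

The fingers stalled at once (3 mm commanded, 0 mm moved, Fx -3 N), so the cassette is up against the stop. I'll back away slowly, then rise.

Request:
{"api": "apply_moves", "payload": {
  "deltas": [
    [-0.001, 0, 0, 0, -1],
    [-0.001, 0, 0, 0, -1],
    [-0.001, 0, 0, 0, -1],
    [-0.002, 0, 0, 0, -1],
    [-0.004, 0, 0, 0, -1],
    [-0.006, 0, 0, 0, -1],
    [0, 0, -0.02, 0, -1],
    [0, 0, -0.03, 0, -1]
  ]
}}

```text
t: 35.25
tool_pos: [0.529, 0.0398, 0.0859]
tool_rot: [3.135, -0.112, -0.023]
contact_force: [0.4, 0.1, -0.2]
opening: 0.0003
```

Request:
{"api": "apply_moves", "payload": {
  "deltas": [
    [0, 0, -0.03, 0, -1],
    [0, 0, -0.03, 0, -1],
    [0, 0, -0.02, 0, -1],
    [0, 0, 0, 0, -1],
    [0, 0, 0, 0, -1],
    [0, 0, 0, 0, -1],
    [0, 0, 0, 0, -1],
    [0, 0, 0, 0, -1]
  ]
}}

```text
t: 36.25
tool_pos: [0.5273, 0.0404, 0.1664]
tool_rot: [3.135, -0.112, -0.026]
contact_force: [0.5, -0.1, -0.9]
opening: -0.0001
```

Run:
```python
from h import *
np.set_printoptions(precision=4,suppress=True)
o=ctrl.get_obs(); print(o["t"],inan(o),o["contact_force"])
p=ctrl.get_image("wrist"); save(p,"wrist15"); C=cloud(p,o)
c,s=np.cos(YA),np.sin(YA); t=C[...,:2]-M; X=t[...,0]*c+t[...,1]*s; Y=-t[...,0]*s+t[...,1]*c; Z=C[...,2]
m=(Z>.06)&(Z<.08)&(X<-.01)&(X>-.1)&(abs(Y)<.02)
print("fin top",m.sum(),np.percentile(X[m],[1,50,99]),np.percentile(Y[m],[1,50,99]),np.median(Z[m]))
hsv=cv2.cvtColor(p["img"],cv2.COLOR_RGB2HSV)
b=(hsv[...,0]>100)&(hsv[...,0]<125)&(hsv[...,1]>120)&(Z>.018)&(Z<.034)&(X<-.005)&(abs(Y)<.05)
print("plate",np.percentile(X[b],[1]),np.percentile(Y[b],[1,99]))
A=np.c_[X[b],Y[b],np.ones(b.sum())]; print("plane",np.linalg.lstsq(A,Z[b],rcond=None)[0])
```

```text
36.25 [-0.0907 -0.003   0.1664 -0.0068 -0.0167 -0.004 ] [ 0.5351 -0.0532 -0.9231]
fin top 1427 [-0.0613 -0.0412 -0.0266] [-0.0167 -0.0027  0.0116] 0.07295858135324113
plate [-0.0605] [-0.032   0.0268]
plane [-0.0016 -0.0008  0.0269]
```

View pics/wrist15.png

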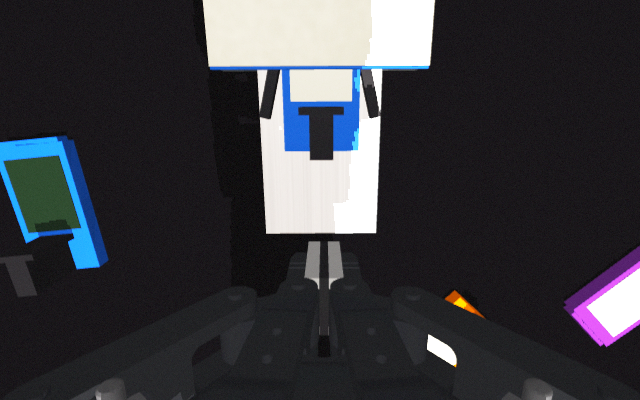

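The cassette's position hasn't changed to within 0.2 mm, it is level and straight, and the arm touches nothing. Handing in.

Run:
```python
from h import *
print(ctrl.finish_job())
```

```text
the job is handed in; nothing more can be done
None
```

I slid the white-tiled blue cassette nose first into the analyser's slot, pressed it onto the sprung stop, released it and handed the job in. The interface gave no verdict.

- **Stop:** the nose met it about 57 mm inside the mouth. The push force rose from 3.6 to 9.2 N over 2.2 mm, which matches the stated 2.5 N/mm. I eased back to under 4 N before opening the jaws.
- **Disagreement:** after release, the camera estimate put the nose about 1 mm short of the stop, with a millimetre or so of uncertainty. A gentle push on the back of the fin with shut fingers, about 3 N, stalled at once, and afterwards the fin was at the same place to within 0.2 mm. I take that as the nose resting on the stop, or within 1 mm of it.
- **Final checks:** the cassette lies level (slope under 0.002 rad) and straight in the slot, about 1 mm off the centre line. The gripper was well above it and touching nothing at 36 s. I steered clear of the dark-tiled cassette, bottles, dishes and tube. I did not measure their positions afterwards.

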